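# Clamp the board and hold the moisture meter on its mark

### The arm

A 7-joint arm with a two-finger parallel gripper is mounted at the origin on the work surface. World frame = base frame: x ahead of the robot, y to its left, z up, the work surface at z = 0. Lengths are in m, angles in rad, forces in N, time in s.
With the tool pointing down it reaches from about 0.4 to 0.875 m from the base axis. Payload 19.3 kg.
Tool frame: the origin (TCP) lies at the centre of the arm's flange, where the gripper is bolted on; the fingertips stand 173 mm ahead of it and the grasp point (between the pads) lies 155 mm ahead of it (r.hold_point_z is the distance from the TCP to the grasp point, in m); y points along the fingers, x is the direction in which the jaws open and shut, and the axes are right-handed (so a half turn about y gives the same grasp; the last joint's range is limited). The gripper opens to 85 mm and grips with 20 to 120 N. Pads are 22 mm wide; open, the fingers measure 114 mm over their backs; the gripper's body (76 mm by 85 mm) begins 54 mm behind the grasp point. The pads swing forward as they close: fully open they stand 13 mm farther back than shut.
Start: joints at [1.189, 0.521, -0.036, 1.599, 0.021, 1.021, -0.113], TCP at [0.192, -0.595, 0.405] pointing down, gripper open.
Joint ranges: [-2.91, 2.91], [-0.3, 2.13], [-1.5, 1.42], [0.17, 2.43], [-1.26, 4.41], [0.16, 1.93], [-2.52, 2.52]. Speed limits (rad/s): [1.89, 1.89, 2.39, 2.39, 3.01, 3.01, 3.01].

### API

Orientations are given as a rotation vector (axis times angle).
In Python, from station import r, capture, get_calibration, hand_in gives the robot as it stands.
- The arm moves only by the tool apply_moves, never from a script. Its argument "deltas" is a list of rows, each a list of 3 entries, a list of its own where there are three numbers: the shift along the tool's x, y, z in cm, then the turn, a rotation vector about the tool's x, y, z in rad, then the opening in per cent of the stroke, from 0 (shut) to 100 (fully open). In form: [[[x, y, z], [rx, ry, rz], jaw], ...]. A call has 1 to 20 rows; each row is the pose to reach, as a shift and turn from the pose commanded when the call began, along the tool's axes at that moment; what a row does not reach only later rows make up. A row lasts 1/12 s, in which the tool goes at most 41.7 mm and 7.16 degrees, less where a joint would pass 70% of its speed; a pose out of reach is approached as far as the arm can. A call with a gripper value outside its range is refused whole. The fingers move at their own pace and stop on an object; the grip force is fixed at half the most. Time passes only in rows, so rows that repeat a pose let the fingers close. It gives the time, the measured TCP pose, the force and the opening at its end, in the units of the state.
- r.observe(): the state, without advancing time (a new reading comes with each control period).
- capture(name): name is "scene" or "top"; returns the picture (384x512x3 uint8, blue, green, red); there is no depth.
- get_calibration(name): a dict with "intrinsics" (3x3 intrinsics, pixels), "R" (3x3) and "t" (3): a world point X has camera coordinates R X + t. Camera axes: x right, y down, z forward; pixel columns grow to the right and rows downward; lengths in m; the calibration is good to about 2 mm. A picture is of the moment at which its call begins. get_calibration takes no time and is no camera call.
- hand_in(): hands the job in, once; it reports no verdict.
The state is a dict: "time": time; "qpos": joint angles; "dq": joint speeds; "tau": joint torques, N m; "tool_pos": TCP position; "ee_rot": TCP orientation; "ft_force": force on the tool from outside, world axes, zero at the start; "ft_torque": the same for the moment, N m; "finger_gap": opening from 0.0 (shut) to 1.0 (fully open).
Only numpy, scipy, OpenCV 4.12 (cv2) and the standard library are available. Lean on these libraries where they do the work, as an engineer would, in place of code of your own. Each camera call takes 0.05 s, during which the arm holds its last target. There are 200 camera calls.

### The job

Swing the cam lever round to its stop so that it clamps the board against the fence, then lift the moisture meter out of its stand and set its two pins on the board, centred on the pencilled cross in a circle, with the meter upright and the pins in line across the board's width (across the grain). Press only lightly, so that the sprung pins go in about half their travel, and finish while still holding the meter there. Leave the clutter on the bench undisturbed.

Things in the scene. Friction and masses are not known exactly. Their poses are not given: they have to be found in the camera images.
- jig: Fixed clamping jig: grey laminated base 220 mm (x) by 300 mm (y), 18 mm thick, its origin under its centre, with an aluminium fence 20 mm thick along its +x side (inner face at x = +75 mm, top 44 mm above the bench). The board lies loose on the base (18 mm above the bench) between the cam and the fence.
- cam_lever (a joint): Black cam lever on an upright pivot, swinging level. 0 = fully open (handle points away from the board, to the jig's -x), growing anticlockwise seen from above to 1.7 rad at a rigid stop, where the handle lies along the board towards the jig's -y and the eccentric cam presses the board on the fence. It stays where left; swinging takes about 2 N at the post, up to 6 N near the stop.
- lever_pivot (a point): Point on the lever's pivot axis, 62 mm above the bench, 45 mm to the -x side of the jig's origin.
- lever_post (a point): Middle of the exposed part of the upright round post (16 mm diameter) at the outer end of the lever's handle, 85 mm from the pivot axis; the post rises from 56 mm (top of the flat handle) to 98 mm above the bench, this point is at 80 mm. It can be pinched from above; being round it turns in the fingers.
- cam_clamp: The cam clamp as a whole (foot with the lever on it); origin on the pivot axis, 18 mm above the bench.
- board: Loose pale wooden board, 90 mm (its x, the width) by 200 mm (its y, the length and grain) by 28 mm thick, origin under its centre; about 0.26 kg. It starts a few mm off the fence.
- board_mark (a point): Centre of the pencilled cross in a circle of 22 mm on the board's top face: 50 mm from the board's middle towards its +y end, midway across its width; 46 mm above the bench.
- meter: Grey moisture meter, about 0.2 kg, standing upright in the stand: a box 28 mm (x) by 46 mm (y) by 105 mm tall, origin at the centre of its underside, z up. Below it a black neck (16 by 30 mm, 18 mm long) and the sprung pins reach down into the stand. The box stands with its underside on the stand's top, 50 mm above the bench; it can be gripped across x or y.
- pins (a joint): Travel of the meter's sprung pins into the meter, m: 0 = fully out, 0.014 = fully in. Spring: 1 N at 0, rising by 0.5 N per mm (about 4.5 N half way in).
- pin_tips (a point): Midpoint between the tips of the two steel pins (7 mm thick, round ends, 18 mm apart along the meter's y), on the meter's axis, 42 mm below its underside when fully out.
- stand: Fixed dark wooden stand of the meter, 75 mm (x) by 90 mm (y) by 50 mm, origin under its centre, with an upright rectangular hole of 24 by 40 mm that the meter's neck hangs in. The meter must rise 45 mm to be clear.
- glue: Bystander: white glue bottle, 64 mm across, 170 mm tall, origin under its centre.
- wax: Bystander: low steel jar, 70 mm across, 60 mm tall, origin under its centre.
- sander: Bystander: sanding block of cork and wood, 70 by 110 by 48 mm, origin under its centre.
Mind the look-alikes: they are no part of the job. There is more than one size of the meter; the one meant has the size given above. Of the things shaped like the board, the wooden one is meant.

How it is judged:
On the way, in this order (a step that is already met when the one before it is completed fails the run):
1. the cam lever is at its stop and the cam presses on the board (value of joint cam_lever above 1.5 rad and contact force between cam_clamp and board above 3 N), for 0.3 s.
2. the meter's pins rest lightly on the mark, upright and across the grain, with the board still clamped (all of step 1 and horizontal distance between pin_tips and board_mark below 0.008 m and contact force between meter and board between 1.5 and 10 N and value of joint pins between 0.002 and 0.012 m and angle between meter's own z axis and vertical below 0.14 rad and angle between the y axis of meter and the x axis of board, either way round below 0.2 rad), for 0.3 s.
At the end, for the whole second after the job is handed in: Lever past 1.5 rad, cam pressing the board over 3 N; pin tips within 8 mm of the mark (level distance), pins in 2 to 12 mm, 1.5 to 10 N on the board, meter within 0.14 rad of upright, pin line within 0.2 rad of the board's width, at rest, in the fingers, clear of the stand (all of step 2 and contact force between the fingers and meter above 2 N and contact force between meter and stand below 0.1 N and linear speed of meter below 0.02 m/s); the arm keeps its last pose, push and grip.
It fails at once if the meter is pressed hard on the board (over 20 N) (contact force between meter and board above 20 N).
It fails at once if a bystander is moved by more than 30 mm or the bottle tipped (distance of any of glue, wax, sander from where it was at the start of the episode above 0.03 m or angle between glue's own z axis and vertical above 0.3 rad).
It also fails if it takes over 53 s, if anything falls off the work surface, if the arm or the gripper's body presses on something with over 40 N, if the wrist force passes 120 N, or if a joint passes its speed limit or range.

## Working session

There is one attempt and no reset: what is moved stays moved. The work goes in short steps, Python scripts to look and compute and a tool call to move; the robot and the scene stay as the last step left them, time stands still between calls to the robot, and variables do not carry over. Pictures are saved under pics/ and viewed, about 8 in all and at most 12, crops included, and the job is handed in when it is done.

Besides the shell and the picture viewer there is one more tool, called after "Call:" in YAML: its name, and indented under it one key for each argument. apply_moves: Moves the arm, as the interface text tells. Its arguments: {"type":"object","properties":{"deltas":{"type":"array","items":{"type":"array"}}},"required":["deltas"]}

```bash
mkdir -p pics; python3 - <<'E'
from station import r, capture, get_calibration
import cv2, numpy as np
np.set_printoptions(precision=4,suppress=True)
for n in("scene","top"):
    im=capture(n); cv2.imwrite(f"pics/{n}0.png",im); c=get_calibration(n)
    R=np.array(c["R"]);t=np.array(c["t"]);print(n,np.array(c["intrinsics"]),R,"cam",-R.T@t)
o=r.observe();print(o)
E
```

```text
scene [[388.4128   0.     257.7436]
 [  0.     388.4128 192.7593]
 [  0.       0.       1.    ]] [[ 0.4446  0.8955  0.0217]
 [ 0.5777 -0.2681 -0.771 ]
 [-0.6846  0.3553 -0.6365]] cam [ 1.2647 -0.3993  0.7703]
top [[488.1407   0.     255.2374]
 [  0.     488.1407 189.78  ]
 [  0.       0.       1.    ]] [[ 0.0614 -0.9981 -0.0042]
 [-0.9765 -0.0592 -0.207 ]
 [ 0.2064  0.0169 -0.9783]] cam [ 0.1579 -0.0279  1.7289]
{'time': 0.1, 'qpos': array([ 1.1888,  0.5219, -0.0363,  1.5999,  0.0212,  1.0211, -0.1128]), 'dq': array([ 0.0004, -0.0015,  0.0016, -0.0005,  0.0008, -0.0006, -0.0007]), 'tau': array([  0.005 , -92.8497,   1.985 , -37.0536,   0.0183,   0.0053,
         0.    ]), 'tool_pos': array([ 0.1917, -0.5948,  0.4042]), 'ee_rot': array([-1.3401,  0.9772, -0.9758]), 'ft_force': array([-0.3574, -0.7928, -0.4181]), 'ft_torque': array([0.033 , 0.0119, 0.0314]), 'finger_gap': 1.0047997183876551}
```

View pics/top0.png

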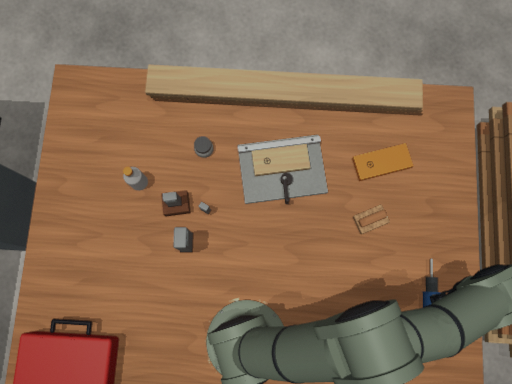

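View pics/scene0.png

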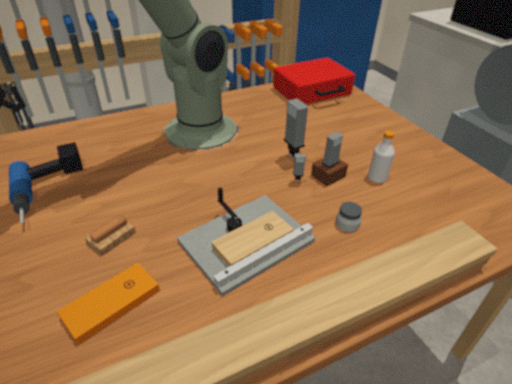

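The top view shows the jig at about (283,170) with the board at (281,160) and the lever at (287,180)–(287,202). The stand with the meter is at (175,202). The look-alikes are an orange board at (383,162), a large meter at (182,238) and a small one at (205,208). The scene view agrees: stand at (330,168), jig at (247,240).

```bash
python3 - <<'E'
import cv2,numpy as np
t=cv2.imread("pics/top0.png");s=cv2.imread("pics/scene0.png")
a=cv2.resize(t[130:210,230:335],None,fx=4,fy=4,interpolation=cv2.INTER_CUBIC)
b=cv2.resize(t[175:255,150:220],None,fx=4,fy=4,interpolation=cv2.INTER_CUBIC)
c=cv2.resize(s[185:285,175:315],None,fx=2.8,fy=2.8,interpolation=cv2.INTER_CUBIC)
d=cv2.resize(s[125:190,280:360],None,fx=4,fy=4,interpolation=cv2.INTER_CUBIC)
W=np.zeros((600,800,3),np.uint8)
W[:320,:420]=a;W[:320,420:700]=b;W[320:600,:392]=c;W[325:585,420:740]=d
cv2.imwrite("pics/crop0.png",W)
E
cat > h.py <<'E'
from station import r, capture, get_calibration
import cv2, numpy as np
from scipy.spatial.transform import Rotation as Ro
np.set_printoptions(precision=4,suppress=True)
def ray(n,px):
    c=get_calibration(n);K=np.array(c["intrinsics"]);R=np.array(c["R"]);t=np.array(c["t"]).ravel()
    d=R.T@np.linalg.inv(K)@np.array([px[0],px[1],1.]);return -R.T@t,d
def onz(n,px,z):
    o,d=ray(n,px);return o+d*(z-o[2])/d[2]
def proj(n,X):
    c=get_calibration(n);p=np.array(c["intrinsics"])@(np.array(c["R"])@X+np.array(c["t"]).ravel());return p[:2]/p[2]
def tri(p1,p2):
    o1,d1=ray("top",p1);o2,d2=ray("scene",p2)
    s=np.linalg.lstsq(np.c_[d1,-d2],o2-o1,rcond=None)[0];a=o1+s[0]*d1;b=o2+s[1]*d2
    return (a+b)/2,np.linalg.norm(a-b)
E
python3 -c "
from h import *
o=r.observe();print(Ro.from_rotvec(o['ee_rot']).as_matrix())"
```

```text
[[ 0.3067 -0.0003  0.9518]
 [-0.9518  0.0009  0.3067]
 [-0.001  -1.     -0.    ]]
```

View pics/crop0.png

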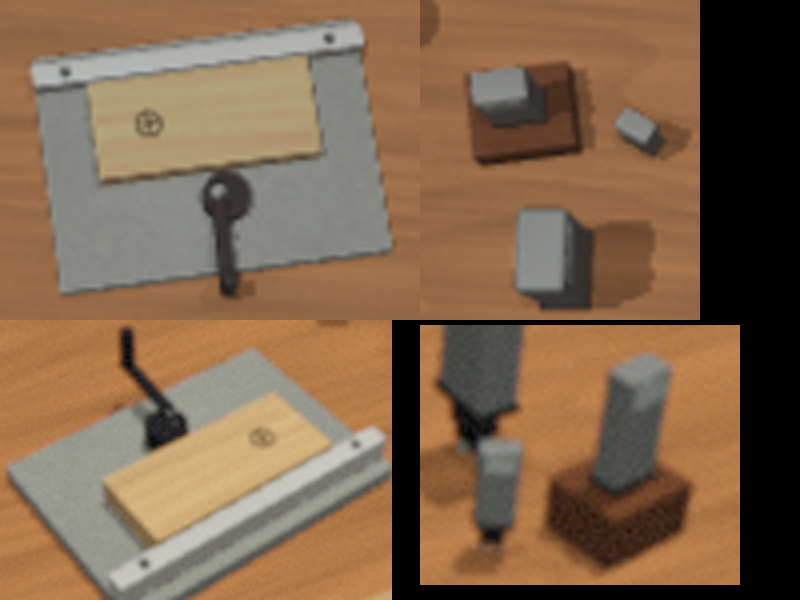

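Crop notes: the fence runs along the top of the jig, the cross is at crop (149,123), the hub at (226,195) and the post at (228,290). The stand is at crop (467–580, 63–160), with the meter's top face at (472–530, 67–110).

```bash
python3 - <<'E'
from h import *
A=lambda u,v:((u+.5)/4-.5+230,(v+.5)/4-.5+130)
B=lambda u,v:((u-420+.5)/4-.5+150,(v+.5)/4-.5+175)
C=lambda u,v:((u+.5)/2.8-.5+175,(v-320+.5)/2.8-.5+185)
D=lambda u,v:((u-420+.5)/4-.5+280,(v-325+.5)/4-.5+125)
P=lambda s,x:print(s,x)
bl=onz("top",A(62,292),.018);br=onz("top",A(391,250),.018)
P("base BL,BR",(bl,br,np.linalg.norm(bl-br)))
yv=(bl-br);yaw_base=np.arctan2(yv[1],yv[0])-np.pi/2;P("jig yaw",yaw_base)
f1=onz("top",A(33,63),.044);f2=onz("top",A(360,23),.044);P("fence outer top",(f1,f2,np.linalg.norm(f1-f2)))
yv=f1-f2;P("yaw fence",np.arctan2(yv[1],yv[0])-np.pi/2)
yaw=yaw_base;ex=np.array([np.cos(yaw),np.sin(yaw),0]);ey=np.array([-ex[1],ex[0],0])
jc=(bl+br)/2+.11*ex;P("jig c from base edge",jc);P(" from fence",(f1+f2)/2-.095*ex)
P("cross",(onz("top",A(149,123),.046),onz("scene",C(262,437),.046)))
bd=[onz("top",A(*q),.046) for q in[(88,86),(306,57),(322,153),(100,180)]];P("board",np.array(bd));P("boardyaw",[np.arctan2(*(a-b)[1::-1])-np.pi/2 for a,b in((bd[0],bd[1]),(bd[3],bd[2]))]);P("bc",np.mean(bd,0))
P("hub",(onz("top",A(226,196),.06),jc-.045*ex))
P("post top",(onz("top",A(228,291),.098),onz("scene",C(126,330),.098),onz("scene",C(128,362),.056),tri(A(228,291),C(126,330))))
m=[onz("top",B(*q),.155) for q in[(472,72),(527,67),(530,105),(473,110)]];P("meter top",np.array(m));P("c",np.mean(m,0))
s=[onz("top",B(*q),.05) for q in[(467,72),(572,63),(580,152),(477,162)]];P("stand",np.array(s));P("c",np.mean(s,0))
P("edges",([np.linalg.norm(m[i]-m[i-1]) for i in range(4)],[np.linalg.norm(s[i]-s[i-1]) for i in range(4)]))
P("meter yaw",[np.arctan2(*(a-b)[1::-1])-np.pi/2 for a,b in((m[0],m[1]),(m[3],m[2]),(s[0],s[1]),(s[3],s[2]))])
sc=[onz("scene",D(*q),.155) for q in[(610,375),(645,355),(670,368),(640,395)]];P("meter scene",np.mean(sc,0))
sc=[onz("scene",D(*q),.05) for q in[(550,490),(625,445),(690,487),(612,533)]];P("stand scene",(np.array(sc),np.mean(sc,0)))
for n,p,z in(("glue",(135,178),.1),("wax",(203,147),.06)):P(n,onz("top",p,z))
E
```

```text
base BL,BR (array([0.47  , 0.0346, 0.018 ]), array([ 0.5259, -0.2565,  0.018 ]), np.float64(0.2964898703153332))
jig yaw 0.1897385045554727
fence outer top (array([0.6726, 0.0735, 0.044 ]), array([ 0.7279, -0.2187,  0.044 ]), np.float64(0.29734069449402417))
yaw fence 0.1870174921585901
jig c from base edge [ 0.606  -0.0902  0.018 ]
 from fence [ 0.607  -0.0905  0.044 ]
cross (array([ 0.6225, -0.0338,  0.046 ]), array([ 0.6232, -0.0321,  0.046 ]))
board [[ 0.6535  0.0227  0.046 ]
 [ 0.6923 -0.1711  0.046 ]
 [ 0.6042 -0.1889  0.046 ]
 [ 0.5677  0.0066  0.046 ]]
boardyaw [np.float64(0.19761646561392077), np.float64(0.18487747789121123)]
bc [ 0.6294 -0.0827  0.046 ]
hub (array([ 0.5565, -0.105 ,  0.06  ]), array([ 0.5618, -0.0987,  0.018 ]))
post top (array([ 0.4648, -0.1089,  0.098 ]), array([ 0.4801, -0.1103,  0.098 ]), array([ 0.4795, -0.1097,  0.056 ]), (array([ 0.4674, -0.1076,  0.0876]), np.float64(0.003806051196394925)))
meter top [[0.462  0.3032 0.155 ]
 [0.4689 0.2583 0.155 ]
 [0.4373 0.2528 0.155 ]
 [0.4303 0.2991 0.155 ]]
c [0.4496 0.2784 0.155 ]
stand [[0.482  0.3296 0.05  ]
 [0.4956 0.2382 0.05  ]
 [0.4171 0.2241 0.05  ]
 [0.4029 0.3129 0.05  ]]
c [0.4494 0.2762 0.05  ]
edges ([np.float64(0.031888973282227805), np.float64(0.04538161014335077), np.float64(0.03204825521204644), np.float64(0.04683055551288553)], [np.float64(0.08083112961347302), np.float64(0.09242043613223272), np.float64(0.07974265771624778), np.float64(0.08985028830703279)])
meter yaw [np.float64(0.15334393480253494), np.float64(0.14981197673713575), np.float64(0.14805284647168637), np.float64(0.15887965463829468)]
meter scene [0.4616 0.2767 0.155 ]
stand scene (array([[0.4423, 0.2207, 0.05  ],
       [0.4139, 0.3127, 0.05  ],
       [0.486 , 0.3258, 0.05  ],
       [0.5108, 0.2335, 0.05  ]]), array([0.4632, 0.2732, 0.05  ]))
glue [0.5179 0.4146 0.1   ]
wax [0.6542 0.1961 0.06  ]
```

```bash
cat >> h.py <<'E'
def pose():
    o=r.observe();M=Ro.from_rotvec(o['ee_rot']).as_matrix();return np.array(o['tool_pos']),M
def to(pos,yaw):
    p,M=pose();c,s=np.cos(yaw),np.sin(yaw)
    T=np.array([[c,0,-s],[s,0,c],[0,-1,0.]])
    return np.round(M.T@(np.array(pos)-p)*100,2),np.round(Ro.from_matrix(M.T@T).as_rotvec(),3)
E
python3 - <<'E'
from h import *
print(to((.479,-.1125,.33),-1.382))
print(tri((182,230),(297,100)))
E
```

```text
(array([-37.08,   7.46,  42.14]), array([ 0.   ,  0.123, -0.001]))
(array([0.3328, 0.214 , 0.2307]), np.float64(0.0037956565322170162))
```

Call:
apply_moves:
  deltas:
    - [[-37.1,7.4,42.1],[0,0.123,0],45]
    - [[-37.1,7.4,42.1],[0,0.123,0],45]
    - [[-37.1,7.4,42.1],[0,0.123,0],45]
    - [[-37.1,7.4,42.1],[0,0.123,0],45]
    - [[-37.1,7.4,42.1],[0,0.123,0],45]
    - [[-37.1,7.4,42.1],[0,0.123,0],45]
    - [[-37.1,7.4,42.1],[0,0.123,0],45]
    - [[-37.1,7.4,42.1],[0,0.123,0],45]
    - [[-37.1,7.4,42.1],[0,0.123,0],45]
    - [[-37.1,7.4,42.1],[0,0.123,0],45]
    - [[-37.1,7.4,42.1],[0,0.123,0],45]
    - [[-37.1,7.4,42.1],[0,0.123,0],45]
    - [[-37.1,7.4,42.1],[0,0.123,0],45]
    - [[-37.1,7.4,42.1],[0,0.123,0],45]
    - [[-37.1,7.4,42.1],[0,0.123,0],45]
    - [[-37.1,7.4,42.1],[0,0.123,0],45]
    - [[-37.1,7.4,42.1],[0,0.123,0],45]
    - [[-37.1,7.4,42.1],[0,0.123,0],45]

```text
time: 1.6
tool_pos: [0.4781, -0.1137, 0.3308]
ee_rot: [-1.292, 1.07, -1.07]
ft_force: [0.1, 0.4, -0.8]
finger_gap: 0.449
```

```bash
python3 - <<'E'
from h import *
print(r.observe()['qpos'],to((.479,-.1125,.33),-1.382))
s=capture("scene");t=capture("top")
a=cv2.resize(s[130:280,170:310],None,fx=3.5,fy=3.5,interpolation=cv2.INTER_CUBIC)
b=cv2.resize(t[130:230,230:335],None,fx=2.9,fy=2.9,interpolation=cv2.INTER_CUBIC)
W=np.zeros((530,800,3),np.uint8);W[:a.shape[0],:a.shape[1]]=a;W[:b.shape[0],492:492+b.shape[1]]=b
cv2.imwrite("pics/c1.png",W)
E
```

```text
[ 0.2278  0.4185 -0.1479  2.0111  0.0917  0.7183 -1.3602] (array([-0.1 ,  0.08,  0.11]), array([ 0.   , -0.002,  0.   ]))
```

View pics/c1.png

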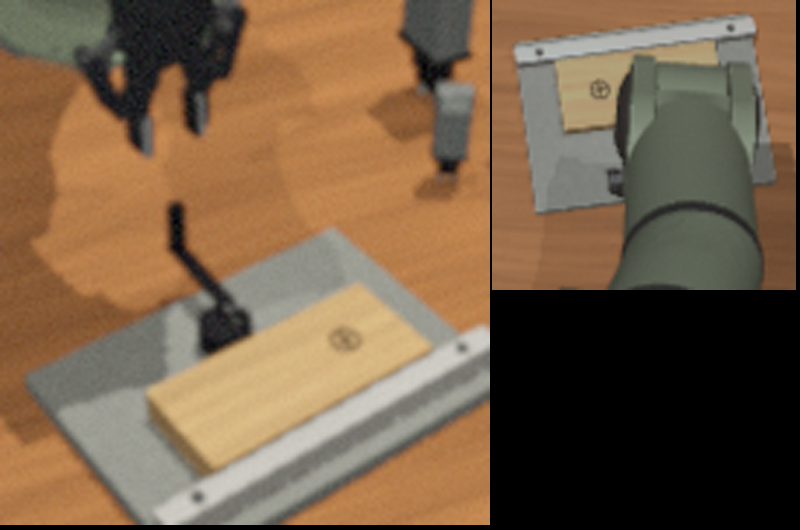

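The fingertips (crop 145–195, 150) are directly over the post (176,207), so I descend.

Call:
apply_moves:
  deltas:
    - [[0,3,0],[0,0,0],45]
    - [[-0.1,6,0.1],[0,0,0],45]
    - [[-0.1,9.4,0.1],[0,0,0],45]
    - [[-0.1,9.4,0.1],[0,0,0],45]
    - [[-0.1,9.4,0.1],[0,0,0],25]
    - [[-0.1,9.4,0.1],[0,0,0],25]
    - [[-0.1,9.4,0.1],[0,0,0],25]

```text
time: 2.28
tool_pos: [0.4799, -0.1118, 0.2386]
ee_rot: [-1.291, 1.067, -1.071]
ft_force: [0.5, 0.3, 0.6]
finger_gap: 0.25
```

```bash
python3 - <<'E'
from h import *
p,M=pose();print(p,r.observe()['ft_force'])
piv=np.array([.5618,-.0987]);
ph0=np.pi+.165
for q in np.arange(.1,1.85,.1):
    ph=ph0+q;x=piv+.085*np.array([np.cos(ph),np.sin(ph)])
    d,w=to((x[0],x[1],.237),ph+np.pi/2-2*np.pi);print(round(q,2),d,w)
s=capture("scene");cv2.imwrite("pics/c2.png",cv2.resize(s[150:280,170:310],None,fx=4,fy=4,interpolation=cv2.INTER_CUBIC))
E
```

```text
[ 0.4799 -0.1118  0.2386] [0.4931 0.2632 0.6113]
0.1 [ 0.9   0.16 -0.19] [-0.002 -0.077  0.001]
0.2 [ 1.74  0.16 -0.08] [-0.002 -0.177  0.001]
0.3 [2.57 0.17 0.11] [-0.002 -0.277  0.001]
0.4 [3.37 0.17 0.38] [-0.002 -0.377  0.001]
0.5 [4.14 0.17 0.74] [-0.002 -0.477  0.002]
0.6 [4.88 0.17 1.16] [-0.002 -0.577  0.002]
0.7 [5.57 0.17 1.66] [-0.002 -0.677  0.002]
0.8 [6.2  0.17 2.23] [-0.002 -0.777  0.002]
0.9 [6.78 0.18 2.85] [-0.002 -0.877  0.002]
1.0 [7.29 0.18 3.53] [-0.002 -0.977  0.002]
1.1 [7.73 0.18 4.26] [-0.002 -1.077  0.002]
1.2 [8.09 0.18 5.02] [-0.002 -1.177  0.002]
1.3 [8.38 0.19 5.82] [-0.002 -1.277  0.002]
1.4 [8.58 0.19 6.65] [-0.001 -1.377  0.003]
1.5 [8.71 0.19 7.49] [-0.001 -1.477  0.003]
1.6 [8.74 0.19 8.34] [-0.001 -1.577  0.003]
1.7 [8.7  0.19 9.19] [-0.001 -1.677  0.003]
1.8 [ 8.56  0.2  10.03] [-0.001 -1.777  0.003]
```

View pics/c2.png

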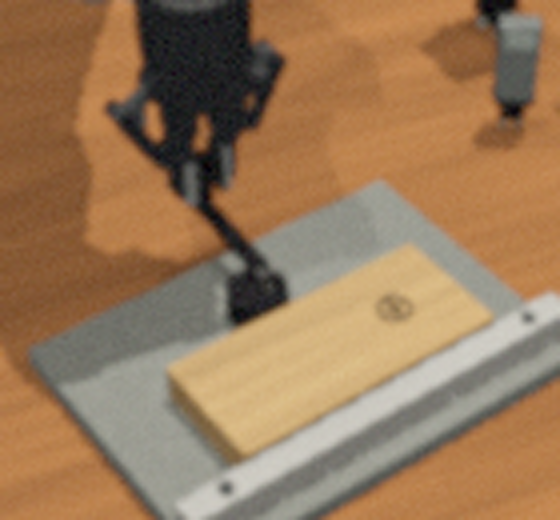

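The post is caged between the finger pads (about (203,175) in the crop). Next I swing along the arc.

Call:
apply_moves:
  deltas:
    - [[0.9,0,-0.2],[0,-0.077,0],25]
    - [[1.7,0,-0.1],[0,-0.177,0],25]
    - [[2.6,0,0.1],[0,-0.277,0],25]
    - [[3.4,0,0.4],[0,-0.377,0],25]
    - [[4.1,0,0.7],[0,-0.477,0],25]
    - [[4.9,0,1.2],[0,-0.577,0],25]
    - [[5.6,0,1.7],[0,-0.677,0],25]
    - [[6.2,0,2.2],[0,-0.777,0],25]
    - [[6.8,0,2.9],[0,-0.877,0],25]
    - [[7.3,0,3.5],[0,-0.977,0],25]
    - [[7.7,0,4.3],[0,-1.077,0],25]
    - [[8.1,0,5.0],[0,-1.177,0],25]
    - [[8.4,0,5.8],[0,-1.277,0],25]
    - [[8.6,0,6.6],[0,-1.377,0],25]
    - [[8.7,0,7.5],[0,-1.477,0],25]
    - [[8.7,0,7.5],[0,-1.477,0],25]
    - [[8.7,0,7.5],[0,-1.477,0],25]

```text
time: 3.75
tool_pos: [0.5694, -0.1832, 0.2377]
ee_rot: [-1.57, -0.073, 0.071]
ft_force: [-1.3, -0.2, 0.2]
finger_gap: 0.25
```

```bash
python3 - <<'E'
from h import *
p,M=pose();print(p,r.observe()['ft_force'],r.observe()['qpos'])
piv=np.array([.5618,-.0987]);ph0=np.pi+.165
d=p[:2]-piv;print(np.linalg.norm(d),np.arctan2(d[1],d[0])+2*np.pi-ph0)
for q in np.arange(1.5,1.95,.05):
    ph=ph0+q;x=piv+.085*np.array([np.cos(ph),np.sin(ph)])
    d,w=to((x[0],x[1],.237),ph+np.pi/2-2*np.pi);print(round(q,2),d,w)
s=capture("scene");cv2.imwrite("pics/c3.png",cv2.resize(s[150:280,170:310],None,fx=4,fy=4,interpolation=cv2.INTER_CUBIC))
E
```

```text
[ 0.5694 -0.1832  0.2377] [-1.3065 -0.1937  0.208 ] [ 0.5663  0.7456 -0.5207  1.7733  0.5125  0.7597 -0.1277]
0.0848005781943358 1.4960969282698375
1.5 [ 0.03  0.07 -0.02] [ 0.001 -0.003  0.001]
1.55 [ 0.46  0.07 -0.01] [ 0.001 -0.053  0.001]
1.6 [0.88 0.07 0.02] [ 0.001 -0.103  0.001]
1.65 [1.3  0.07 0.08] [ 0.001 -0.153  0.001]
1.7 [1.72 0.07 0.15] [ 0.001 -0.203  0.001]
1.75 [2.14 0.07 0.25] [ 0.001 -0.253  0.001]
1.8 [2.54 0.07 0.37] [ 0.001 -0.303  0.001]
1.85 [2.95 0.07 0.5 ] [ 0.001 -0.353  0.001]
1.9 [3.34 0.07 0.66] [ 0.001 -0.403  0.001]
```

View pics/c3.png

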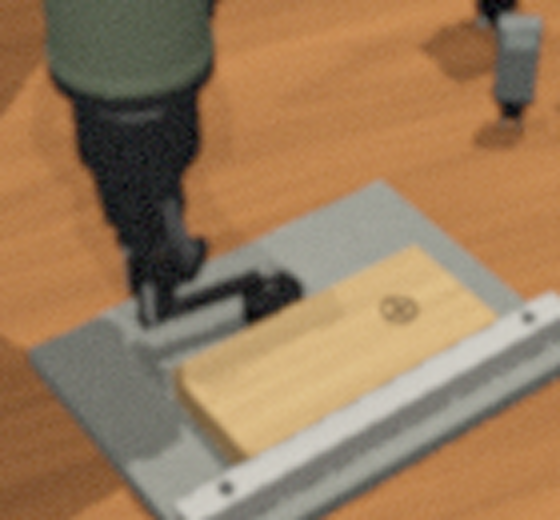

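The lever is following and the board has moved to the fence. I continue to the stop in small steps.

Call:
apply_moves:
  deltas:
    - [[0.4,0,0],[0,-0.05,0],25]
    - [[0.9,0,0],[0,-0.1,0],25]
    - [[1.3,0,0.1],[0,-0.15,0],25]
    - [[1.7,0,0.2],[0,-0.2,0],25]
    - [[1.9,0,0.2],[0,-0.23,0],25]
    - [[1.9,0,0.2],[0,-0.23,0],25]

```text
time: 4.3
tool_pos: [0.5843, -0.1803, 0.2363]
ee_rot: [-1.557, -0.244, 0.262]
ft_force: [-34.8, -3.2, 21.3]
finger_gap: 0.249
```

Call:
apply_moves:
  deltas:
    - [[0.2,0,0],[0,-0.03,0],25]
    - [[0.4,0,0.1],[0,-0.05,0],25]
    - [[0.4,0,0.1],[0,-0.05,0],25]

```text
time: 4.55
tool_pos: [0.5857, -0.1795, 0.236]
ee_rot: [-1.554, -0.276, 0.305]
ft_force: [-55.1, -10.8, 36.4]
finger_gap: 0.249
```

The force has risen to 55 N, so the lever is at its stop. I back off, open and rise.

Call:
apply_moves:
  deltas:
    - [[-0.5,0,-0.1],[0,0,0],25]
    - [[-0.5,0,-0.1],[0,0,0],45]
    - [[-0.5,0,-0.1],[0,0,0],45]
    - [[-0.5,-3,-0.1],[0,0,0],45]
    - [[-0.5,-7,-0.1],[0,0,0],45]
    - [[-0.5,-11,-0.1],[0,0,0],45]
    - [[-0.5,-14,-0.1],[0,0,0],60]
    - [[-0.5,-14,-0.1],[0,0,0],60]

```text
time: 5.22
tool_pos: [0.5885, -0.1789, 0.3833]
ee_rot: [-1.555, -0.299, 0.287]
ft_force: [0.5, -0.5, 0.2]
finger_gap: 0.604
```

```bash
python3 - <<'E'
from h import *
print(pose()[0],r.observe()['qpos'])
for yaw in(.153,):print(to((.454,.2775,.42),yaw))
s=capture("scene");t=capture("top")
cv2.imwrite("pics/s4.png",s);cv2.imwrite("pics/t4.png",t)
a=cv2.resize(s[180:280,170:310],None,fx=4,fy=4,interpolation=cv2.INTER_CUBIC)
cv2.imwrite("pics/c4.png",a)
E
```

```text
[ 0.5885 -0.1789  0.3833] [ 0.6545  0.6052 -0.6868  1.6282  0.4296  1.0548  0.2156]
(array([ 4.15, -3.88, 47.39]), array([0.004, 0.22 , 0.008]))
```

View pics/c4.png

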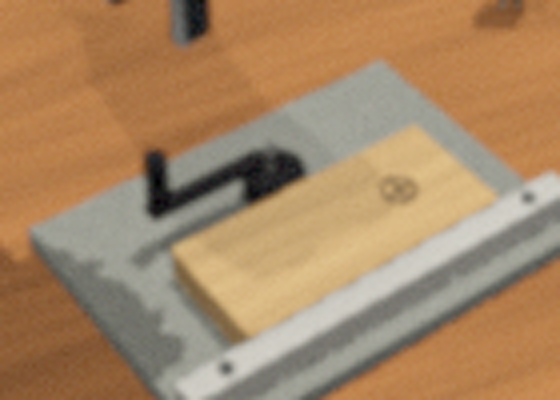

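```bash
python3 - <<'E'
from h import *
p=onz("scene",(209.4,232.6),.056);piv=np.array([.5618,-.0987]);d=p[:2]-piv
print(p,np.linalg.norm(d),np.arctan2(d[1],d[0])+np.pi-.189)
print("cross",onz("scene",(170-.5+398.5/4,180-.5+188.5/4),.046))
E
```

```text
[ 0.5878 -0.1841  0.056 ] 0.08927702277302436 1.6774666996389525
cross [ 0.6248 -0.0303  0.046 ]
```

Call:
apply_moves:
  deltas:
    - [[4.1,-3.9,47.4],[0,0.22,0],60]
    - [[4.1,-3.9,47.4],[0,0.22,0],60]
    - [[4.1,-3.9,47.4],[0,0.22,0],60]
    - [[4.1,-3.9,47.4],[0,0.22,0],60]
    - [[4.1,-3.9,47.4],[0,0.22,0],60]
    - [[4.1,-3.9,47.4],[0,0.22,0],60]
    - [[4.1,-3.9,47.4],[0,0.22,0],60]
    - [[4.1,-3.9,47.4],[0,0.22,0],60]
    - [[4.1,-3.9,47.4],[0,0.22,0],60]
    - [[4.1,-3.9,47.4],[0,0.22,0],60]
    - [[4.1,-3.9,47.4],[0,0.22,0],60]
    - [[4.1,-3.9,47.4],[0,0.22,0],60]
    - [[4.1,-3.9,47.4],[0,0.22,0],60]
    - [[4.1,-3.9,47.4],[0,0.22,0],60]
    - [[4.1,-3.9,47.4],[0,0.22,0],60]
    - [[4.1,-3.9,47.4],[0,0.22,0],60]

```text
time: 6.65
tool_pos: [0.4523, 0.2754, 0.4151]
ee_rot: [-1.568, -0.12, 0.121]
ft_force: [0.8, 0.6, -0.1]
finger_gap: 0.595
```

```bash
python3 - <<'E'
from h import *
print(pose()[0],r.observe()['qpos'],to((.454,.2775,.275),.153))
s=capture("scene");t=capture("top")
a=cv2.resize(s[60:200,270:400],None,fx=3.5,fy=3.5,interpolation=cv2.INTER_CUBIC)
b=cv2.resize(t[130:250,100:230],None,fx=2.6,fy=2.6,interpolation=cv2.INTER_CUBIC)
W=np.zeros((490,800,3),np.uint8);W[:a.shape[0],:a.shape[1]]=a;W[:b.shape[0],457:457+b.shape[1]]=b
cv2.imwrite("pics/c5.png",W)
# predicted px of grasp-axis points in scene crop
for z in(.255,.155,.05):
  q=proj("scene",np.array([.454,.2775,z]));print(z,(q-[270,60])*3.5)
E
```

```text
[0.4523 0.2754 0.4151] [-0.0912  0.445  -0.7612  1.811   0.3543  1.0279 -0.8375] (array([ 0.21, 14.01,  0.19]), array([ 0.001, -0.   , -0.001]))
0.255 [240.7501 159.1679]
0.155 [223.0535 263.8362]
0.05 [206.4056 362.3022]
```

View pics/c5.png

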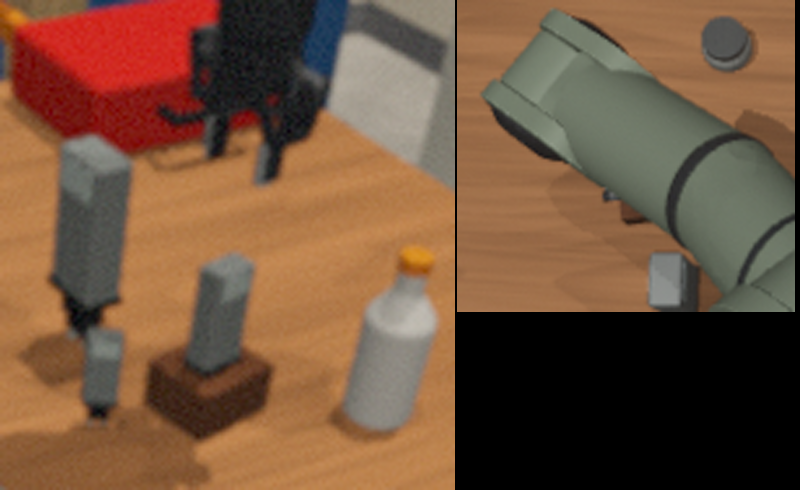

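The meter in the stand (crop (228,270)) sits about 2 px to the right of my prediction, so I shift 2 mm in x and y. The fingers are right above it, and the big meter at (92,220) is clear. I descend and grip.

Call:
apply_moves:
  deltas:
    - [[0.4,3,0.35],[0,0,0],60]
    - [[0.4,6,0.35],[0,0,0],60]
    - [[0.4,9,0.35],[0,0,0],60]
    - [[0.4,11.5,0.35],[0,0,0],60]
    - [[0.4,14,0.35],[0,0,0],60]
    - [[0.4,14,0.35],[0,0,0],60]

```text
time: 7.25
tool_pos: [0.4547, 0.2791, 0.2719]
ee_rot: [-1.57, -0.117, 0.125]
ft_force: [-0.9, -1.0, -0.7]
finger_gap: 0.6
```

Call:
apply_moves:
  deltas:
    - [[0,0,0],[0,0,0],40]
    - [[0,0,0],[0,0,0],10]
    - [[0,0,0],[0,0,0],10]
    - [[0,0,0],[0,0,0],10]
    - [[0,0,0],[0,0,0],10]
    - [[0,0,0],[0,0,0],10]

```text
time: 7.75
tool_pos: [0.4556, 0.2806, 0.2769]
ee_rot: [-1.567, -0.123, 0.12]
ft_force: [-0.6, -2.6, 9.7]
finger_gap: 0.318
```

Gripped, with the opening at 27 mm. I lift straight up.

Call:
apply_moves:
  deltas:
    - [[0,-1,0],[0,0,0],10]
    - [[0,-2.5,0],[0,0,0],10]
    - [[0,-4,0],[0,0,0],10]
    - [[0,-6,0],[0,0,0],10]
    - [[0,-9,0],[0,0,0],10]
    - [[0,-12,0],[0,0,0],10]
    - [[0,-15,0],[0,0,0],10]
    - [[0,-15,0],[0,0,0],10]

```text
time: 8.42
tool_pos: [0.4554, 0.2815, 0.4317]
ee_rot: [-1.564, -0.127, 0.117]
ft_force: [-0.1, 0.4, -1.4]
finger_gap: 0.322
```

```bash
python3 - <<'E'
from h import *
print(pose()[0],r.observe()['qpos'],r.observe()['ft_force'])
print(to((.624,-.031,.40),-1.382))
E
```

```text
[0.4554 0.2815 0.4317] [-0.0909  0.4351 -0.7713  1.7797  0.3459  1.0594 -0.8309] [-0.1388  0.4154 -1.3924]
(array([ 11.81,   3.16, -33.49]), array([-0.007,  1.537,  0.003]))
```

Call:
apply_moves:
  deltas:
    - [[11.8,3,-33.5],[0,1.537,0],10]
    - [[11.8,3,-33.5],[0,1.537,0],10]
    - [[11.8,3,-33.5],[0,1.537,0],10]
    - [[11.8,3,-33.5],[0,1.537,0],10]
    - [[11.8,3,-33.5],[0,1.537,0],10]
    - [[11.8,3,-33.5],[0,1.537,0],10]
    - [[11.8,3,-33.5],[0,1.537,0],10]
    - [[11.8,3,-33.5],[0,1.537,0],10]
    - [[11.8,3,-33.5],[0,1.537,0],10]
    - [[11.8,3,-33.5],[0,1.537,0],10]
    - [[11.8,3,-33.5],[0,1.537,0],10]
    - [[11.8,3,-33.5],[0,1.537,0],10]
    - [[11.8,3,-33.5],[0,1.537,0],10]
    - [[11.8,3,-33.5],[0,1.537,0],10]
    - [[11.8,3,-33.5],[0,1.537,0],10]
    - [[11.8,3,-33.5],[0,1.537,0],10]
    - [[11.8,3,-33.5],[0,1.537,0],10]

```text
time: 9.83
tool_pos: [0.6235, -0.0322, 0.3958]
ee_rot: [-1.293, 1.068, -1.068]
ft_force: [-0.7, 0.3, -1.7]
finger_gap: 0.321
```

```bash
python3 - <<'E'
from h import *
p,M=pose();print(p,r.observe()['qpos'],r.observe()['ft_force'])
print(to((.624,-.031,.31),-1.382))
s=capture("scene");t=capture("top")
a=cv2.resize(s[110:290,190:330],None,fx=3.3,fy=3.3,interpolation=cv2.INTER_CUBIC)
b=cv2.resize(t[100:220,220:340],None,fx=2.7,fy=2.7,interpolation=cv2.INTER_CUBIC)
W=np.zeros((594,790,3),np.uint8);W[:a.shape[0],:a.shape[1]]=a;W[:b.shape[0],465:465+b.shape[1]]=b
cv2.imwrite("pics/c6.png",W)
for d in(.155,.227,.269):
  q=proj("scene",p-[0,0,d]);print(d,(q-[190,110]+.5)*3.3-.5)
E
```

```text
[ 0.6235 -0.0322  0.3958] [ 0.1619  0.5428 -0.3045  1.6     0.1817  1.0266 -1.5765] [-0.7175  0.2956 -1.6593]
(array([-0.11,  8.58,  0.07]), array([-0.   ,  0.001, -0.   ]))
0.155 [270.1182 188.5906]
0.227 [265.8266 267.4337]
0.269 [263.5086 310.0166]
```

View pics/c6.png

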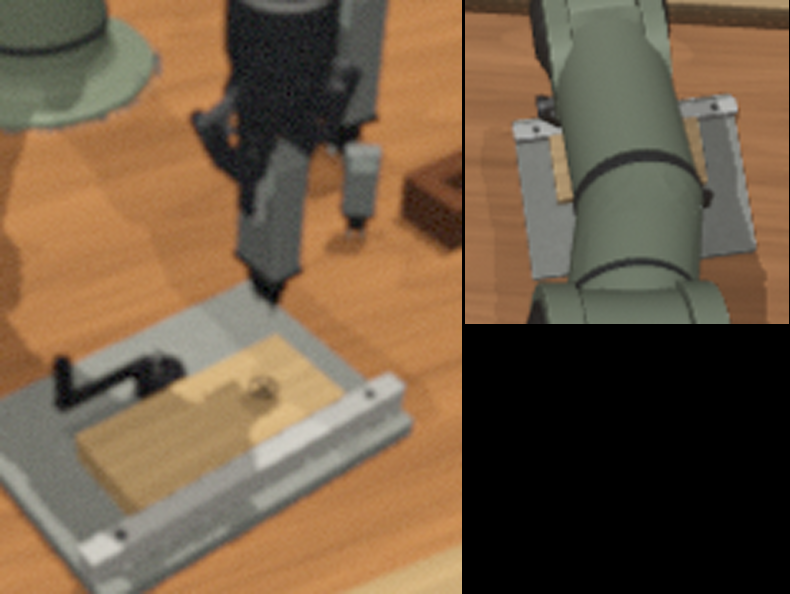

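The meter hangs upright over the board, with its underside near (267,268) as predicted and the neck and pins near (270,300). The cross is at (263,388). I go lower for a close look.

Call:
apply_moves:
  deltas:
    - [[-0.1,2.5,0.1],[0,0,0],10]
    - [[-0.1,5,0.1],[0,0,0],10]
    - [[-0.1,6.5,0.1],[0,0,0],10]
    - [[-0.1,6.9,0.1],[0,0,0],10]
    - [[-0.1,6.9,0.1],[0,0,0],10]
    - [[-0.1,6.9,0.1],[0,0,0],10]

```text
time: 10.43
tool_pos: [0.6247, -0.031, 0.3275]
ee_rot: [-1.292, 1.068, -1.069]
ft_force: [-1.0, 0.9, -2.0]
finger_gap: 0.321
```

```bash
python3 - <<'E'
from h import *
p,M=pose();print(p,r.observe()['ft_force'])
s=np.mean([capture("scene").astype(float) for _ in range(4)],0).astype(np.uint8)
cv2.imwrite("pics/s7.png",s)
a=cv2.resize(s[180:260,225:325],None,fx=7,fy=7,interpolation=cv2.INTER_CUBIC)
a=cv2.convertScaleAbs(a,alpha=1.5,beta=10)
cv2.imwrite("pics/c7.png",a)
for d in(.227,.245,.269):
  q=proj("scene",p-[0,0,d]);print(d,(q-[225,180]+.5)*7-.5)
  for k in(-.009,.009):
    q=proj("scene",p-[0,0,d]+k*np.array([.982,.188,0]));print('  ',(q-[225,180]+.5)*7-.5)
E
```

```text
[ 0.6247 -0.031   0.3275] [-0.954   0.8899 -1.9906]
0.227 [315.9482 223.2172]
   [300.7021 209.8664]
   [331.3622 236.7151]
0.245 [313.939  259.2039]
   [298.8763 245.8104]
   [329.1657 272.7431]
0.269 [311.3301 305.9311]
   [296.5051 292.4889]
   [326.314  319.5174]
```

View pics/c7.png

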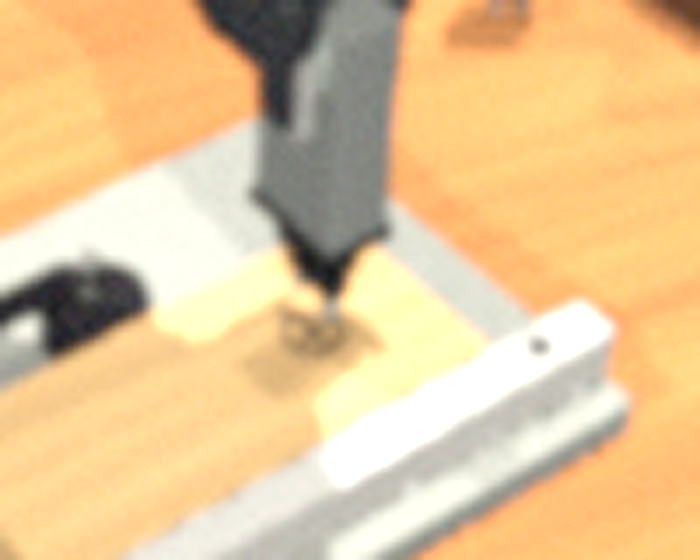

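The front pin tip shows at about (333,310). That is roughly (+6,−10) crop px from nominal, and the cross is at about (311,330). This could be a small height or lateral grip offset, so I resolve it by feeling for contact.

Call:
apply_moves:
  deltas:
    - [[0,0.7,0],[0,0,0],10]
    - [[0,1.2,0],[0,0,0],10]
    - [[0,1.2,0],[0,0,0],10]
    - [[0,1.2,0],[0,0,0],10]

```text
time: 10.97
tool_pos: [0.6243, -0.0309, 0.3143]
ee_rot: [-1.293, 1.07, -1.069]
ft_force: [-1.1, -0.4, -0.6]
finger_gap: 0.321
```

Call:
apply_moves:
  deltas:
    - [[0,0.2,0],[0,0,0],10]
    - [[0,0.2,0],[0,0,0],10]
    - [[0,0.2,0],[0,0,0],10]

```text
time: 11.22
tool_pos: [0.6244, -0.031, 0.3127]
ee_rot: [-1.293, 1.069, -1.069]
ft_force: [-0.0, 0.8, 0.9]
finger_gap: 0.321
```

Call:
apply_moves:
  deltas:
    - [[0,0.2,0],[0,0,0],10]
    - [[0,0.2,0],[0,0,0],10]
    - [[0,0.2,0],[0,0,0],10]

```text
time: 11.47
tool_pos: [0.6244, -0.031, 0.3107]
ee_rot: [-1.293, 1.069, -1.069]
ft_force: [-0.6, 0.4, 1.0]
finger_gap: 0.319
```

Contact began at TCP z ≈ 0.3145, so the meter's height in the grip is nominal and the remaining offset is lateral. Looking now with the pins on the board.

```bash
python3 - <<'E'
from h import *
p,M=pose();print(p,r.observe()['ft_force'])
s=np.mean([capture("scene").astype(float) for _ in range(8)],0)
pre=cv2.imread("pics/s4.png").astype(float)
f=lambda im:cv2.convertScaleAbs(cv2.resize(im[200:245,245:295].astype(np.float32),None,fx=8,fy=8,interpolation=cv2.INTER_CUBIC),alpha=1.5)
W=np.hstack([f(s),f(pre)]);
for X in([0,0,0],):
  pass
cv2.imwrite("pics/c8.png",W)
np.save("s8.npy",s)
print("cross nominal",(proj("scene",np.array([.6248,-.0303,.046]))-[245,200]+.5)*8-.5)
for k in(-.009,0,.009):
  print("pin",k,(proj("scene",np.array([p[0],p[1],.046])+k*np.array([.982,.188,0]))-[245,200]+.5)*8-.5)
print("per mm ex,ey",[(proj("scene",np.array([.624,-.03,.046])+d)-proj("scene",np.array([.624,-.03,.046])))*8 for d in(.001*np.array([.982,.188,0]),.001*np.array([-.188,.982,0]))])
E
```

```text
[ 0.6244 -0.031   0.3107] [-0.6283  0.3708  0.9909]
cross nominal [196.449  216.5954]
pin -0.009 [177.1984 201.0878]
pin 0 [193.9981 216.4702]
pin 0.009 [210.9765 232.0163]
per mm ex,ey [array([1.8777, 1.7172]), array([ 2.3556, -1.245 ])]
```

View pics/c8.png

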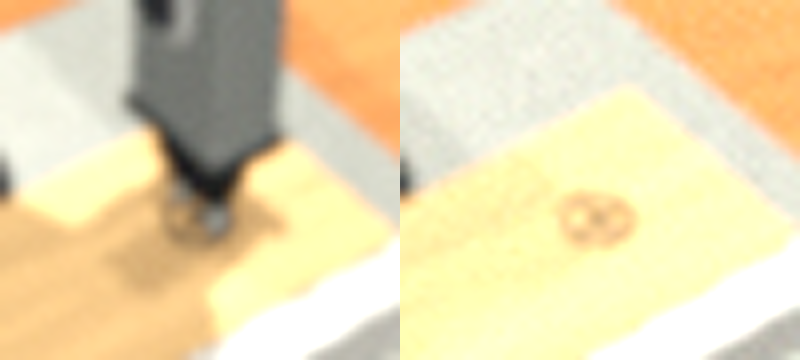

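The front pin tip is at about (216,231) and the rear one at about (178,197), against the cross at (196,218). The pin midpoint is off by about 2–4 mm (−x, +y in the jig frame). I lift, shift by +2 mm and −2.5 mm, and press to half travel.

Call:
apply_moves:
  deltas:
    - [[0,-1,0],[0,0,0],10]
    - [[0,-1,0],[0,0,0],10]
    - [[0.25,-1,0.2],[0,0,0],10]
    - [[0.25,-1,0.2],[0,0,0],10]
    - [[0.25,-0.5,0.2],[0,0,0],10]
    - [[0.25,0,0.2],[0,0,0],10]
    - [[0.25,0.1,0.2],[0,0,0],10]
    - [[0.25,0.2,0.2],[0,0,0],10]
    - [[0.25,0.3,0.2],[0,0,0],10]
    - [[0.25,0.3,0.2],[0,0,0],10]
    - [[0.25,0.3,0.2],[0,0,0],10]
    - [[0.25,0.3,0.2],[0,0,0],10]
    - [[0.25,0.3,0.2],[0,0,0],10]
    - [[0.25,0.3,0.2],[0,0,0],10]

```text
time: 13.03
tool_pos: [0.6268, -0.0331, 0.3078]
ee_rot: [-1.292, 1.069, -1.069]
ft_force: [-0.1, 0.7, 3.2]
finger_gap: 0.323
```

```bash
python3 - <<'E'
from h import *
o=r.observe();p,M=pose();print(p,o['ft_force'],np.degrees(np.arccos(-M[2,1])),np.arctan2(M[1,0],M[0,0]))
s=np.mean([capture("scene").astype(float) for _ in range(8)],0)
pre=cv2.imread("pics/s4.png").astype(float)
f=lambda im:cv2.convertScaleAbs(cv2.resize(im[200:245,245:295].astype(np.float32),None,fx=8,fy=8,interpolation=cv2.INTER_CUBIC),alpha=1.5)
g=cv2.resize(s[150:250,190:310].astype(np.uint8),(0,0),fx=2.4,fy=2.4)
W=np.zeros((600,800,3),np.uint8);W[:360]=np.hstack([f(s),f(pre)]);W[360:,:288]=g
cv2.imwrite("pics/c9.png",W)
for i in range(4):capture("top")
print(r.observe()['ft_force'],r.observe()['finger_gap'])
E
```

```text
[ 0.6268 -0.0331  0.3078] [-0.0588  0.692   3.1959] 0.008350187624182541 -1.3819948939519664
[-0.0173  1.2117  2.6329] 0.3227104939751173
```

View pics/c9.png

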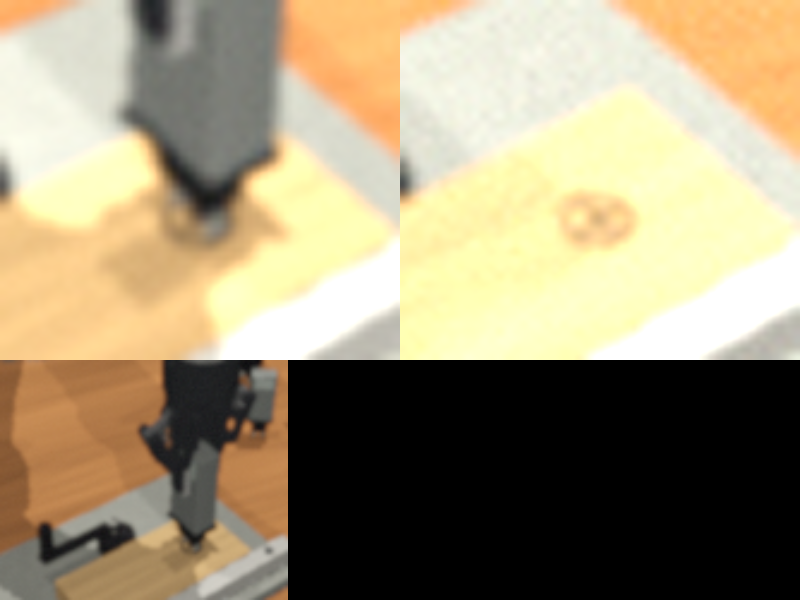

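The front pin now sits at (213,232) against a target of (213,233). Net contact is about 5 N, the tool is vertical and the lever is still closed. Handing in.

```bash
python3 -c "
from station import hand_in
print(hand_in())"
```

```text
the job is handed in; nothing more can be done
None
```

The job is handed in: the board is clamped against the fence, and the gripper is still holding the moisture meter upright with its pins pressed lightly on the mark. `hand_in()` reports no verdict, so the figures below are my own last checks.

- **Lever:** I caged the post between the fingers and swung it until it hit the stop, where the wrist force rose to about 55–65 N (limit 120 N). The camera then put the lever at about 1.68 rad. The last picture still shows it closed and the board on the fence. I could not measure the cam's force on the board directly.
- **Meter height and press:** The net press on the board was about 5 N after allowing for the meter's weight. The pins were in about 7 mm by height, counting from the first touch at TCP z ≈ 0.3145.
- **Meter position:** The front pin was within about 1 px of where it should be, an error of about 1–3 mm on the mark. The tool was vertical to within 0.01°, and its heading is within 0.01 rad of the line across the board as measured in the images.
- **Disagreement:** At first touch, the pin view put the meter about 2.5 mm off the mark, while the outline of its underside suggested up to about 5.5 mm. I lifted it, corrected by about 3 mm, a value between the two, and set it down again. The final pin position then matched.
- **Clutter:** I noticed no contact with the glue, wax or sander. I did not measure their positions again at the end.

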